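# Snap the lifting hook onto the sample box

### The arm

A 6-joint arm with a two-finger parallel gripper is mounted at the origin on the work surface. World frame = base frame: x ahead of the robot, y to its left, z up, the work surface at z = 0. Lengths are in m, angles in rad, forces in N, time in s.
With the tool pointing down it reaches from about 0.3 to 1 m from the base axis. Payload 5.1 kg.
Tool frame: the origin (TCP) lies between the finger pads; the fingertips stand 14 mm ahead of it and the grasp point (between the pads) lies 5 mm behind it; x points along the fingers, y is the direction in which the jaws open and shut, and the axes are right-handed (so a half turn about x gives the same grasp; the last joint's range is limited). The gripper opens to 95 mm and grips with 3 to 60 N. Pads are 20 mm wide; open, the fingers measure 119 mm over their backs; the gripper's body (75 mm by 180 mm) begins 59 mm behind the grasp point.
Start: joints at [-1.199, 0.124, 1.65, -0, 1.367, -0.083], TCP at [0.286, -0.584, 0.229] pointing down, gripper open.
Joint ranges: [-2.61, 2.61], [-1.02, 2.33], [0.03, 2.71], [-1.35, 4.49], [0.32, 2.68], [-2.91, 2.91]. Speed limits (rad/s): [2.57, 2.57, 3.14, 3.14, 3.14, 3.14].

### API

Orientations are given as a unit quaternion [w, x, y, z].
In Python, from cell import arm gives the robot as it stands.
- The arm moves only by the shell command python3 -m creep 'ROWS' [OPENING] [FORCE]. ROWS is JSON, a list of rows, each an object with "travel": the shift along the world's x, y, z in mm, a list of three; "twist": the turn about the world's z in rad. A call has 1 to 10 rows; each row shifts and turns the commanded pose from where the row before left it; what a row does not reach is not made up. A row lasts 1/12 s, in which the tool goes at most 41.7 mm and 7.16 degrees, less where a joint would pass 70% of its speed; a pose out of reach is approached as far as the arm can. A call with a gripper value outside its range is refused whole. OPENING is the finger opening in mm, from 0 to 95.1, set as the call begins (- or left out, the last holds). The fingers move at their own pace and stop on an object; FORCE is the grip in N (left out, the last holds). Time passes only in rows, so rows that do not move let the fingers close. It gives the time, the measured TCP pose, the force and the opening at its end, in the units of the state.
- arm.sense(): the state, without advancing time (a new reading comes with each control period).
- arm.read_camera(name): name is "scene" or "top" or "wrist"; returns the picture (384x512x3 uint8, red, green, blue); there is no depth.
- arm.camera_model(name): a dict with "mtx" (3x3 intrinsics, pixels), "k1" (the pictures are not rectified: a ray, as slopes to the right and down, at radius r is drawn at 1 + k1 r^2 times it, then the intrinsics apply), "R" (3x3) and "t" (3): a world point X has camera coordinates R X + t; the wrist camera has in their place "hand_eye" (4x4, takes a point from camera to tool coordinates, whose origin is the TCP and whose axes are the tool frame's). Camera axes: x right, y down, z forward; pixel columns grow to the right and rows downward; lengths in m; the calibration is good to about 2 mm. A picture is of the moment at which its call begins: read the wrist's pose just before it. camera_model takes no time and is no camera call.
- arm.finish_job(): hands the job in, once; it reports no verdict.
Trained networks look in the newest picture that a camera, given by its name, has taken for a name from the list of things; names that differ only in an ending like _2 or _b are one class to them, and where a whole thing is asked for, a point or a joint stands for the part that bears it (a point fixed in the world has none). Each returns a list of dicts, best first, with "conf" (0 to 1); they miss things now and then, are a little off and sometimes report something else, mostly with a low value. They report only what shows in the picture. A call takes as long as a camera call. They do not tell look-alikes from the thing itself.
- arm.spot_in(camera, thing): "rect" ([left, top, right, bottom] in pixels, round what is visible of it).
- arm.trace(camera, thing): "pixels" (384x512 bool, what is visible of it) and "rect" ([left, top, right, bottom] in pixels, round what is visible of it).
- arm.place_of(camera, thing): "uv" ([column, row] in pixels: a listed point, or the origin of a listed thing).
The state is a dict: "time": time; "joint_pos": joint angles; "dq": joint speeds; "tau": joint torques, N m; "ee_pos": TCP position; "tool_rot": TCP orientation; "contact_force": force on the tool from outside, world axes, zero at the start; "moment": the same for the moment, N m; "width": finger opening in m.
Only numpy, scipy, OpenCV 4.12 (cv2) and the standard library are available. Lean on these libraries where they do the work, as an engineer would, in place of code of your own. Each camera call takes 0.05 s, during which the arm holds its last target.

### The job

Get the sample box ready for the hoist. Draw the snap hook out of its holster, lay it flat on the bench clear of the holster and let go, then take it again by its shank and push its sprung gate against either upright leg of the box's lifting bow until the leg is inside the hook and the gate has flicked shut. Leave the hook lying flat on the lid, clipped on, and leave the brush, the bottle and the tray of rock pieces where they are.

Things in the scene. Friction and masses are not known exactly. Their poses are not given: they have to be found in the camera images.
- hook: Flat aluminium snap hook, 178 mm long, 68 wide, 16 thick, 0.15-0.35 kg. Origin: underside, middle of the head's opening; x to the nose, y to the spine (away from the gate), z up (keep it up). In mm: opening x -24..42, y -22..24; front bar x 42..54; spine y 24..36; nose tip y -32..-20, back to x 32; rear bar x -36..-24; shank x -96..-36, y -12..12, then a closed eye to x -124.
- hook_nose (a point): Centre of the hook's 12 mm wide front bar, at hook x +48, y 0, z +8 mm: a place to pinch the head, one finger inside the opening.
- hook_shank (a point): Place to take the flat-sided shank: hook x -66, y 0, z +8 mm, 24 mm wide. While the gate is being pushed open the hook must be held within 45 mm of this point.
- hook_eye (a point): Point in the middle of the hook's opening, at hook x +8, y 0, z +8 mm.
- gate (a joint): Gate angle, rad: 0 shut, up to 1.3 swung inwards. Hinge at hook x -20, y -26 mm; 46 mm to its rounded tip (radius 3.5); closes the side y = -26. Spring 1 to 3 N at the leg. The leg must meet it near its tip, at hook x 13..26 mm (best 20), and travel straight along hook +y; the gate slips past and flicks shut with the leg's centre at y +12..18 mm; the spine stops the leg at y +19.
- holster: Fixed dark steel sleeve on the bench, 88 mm long, 48 wide, 28 high, closed on top and at the back. Origin under its middle at bench level; x points out of its mouth, 42 mm from the origin. The hook starts lying on the bench, shank inside, head outside, hook x along holster x (within 0.05 rad), hook origin about 90 mm along x. Its end leaves the mouth after about 80 mm of draw.
- box: Fixed closed plywood box, 304 mm (x) by 204 mm (y), flat lid 50 mm above the bench. Origin under its centre at bench level. On the lid's centre stands the lifting bow, an upturned U of 10 mm round steel bar in the box's y-z plane: upright legs at box y +40 and -40 mm, straight to 60 mm above the lid, arched top 95 mm above the lid.
- leg_left (a point): Axis of the bow's upright leg at box y +40 mm, 8 mm above the lid; leg diameter 10 mm. The hook goes on from outside, gate first, moving towards the other leg, its long axis square to the bow's plane.
- leg_right (a point): Axis of the bow's upright leg at box y -40 mm, 8 mm above the lid. Leg diameter 10 mm.
- brush: Bystander: brush, 200 mm long, lying on the bench.
- bottle: Bystander: plain white plastic bottle, 64 mm wide, 170 mm tall, standing.
- tray: Bystander: cardboard tray, 130 by 80 mm, 35 mm high, with rock pieces.
Not all that is in view belongs to the job. Of the things that look like the hook, the largest one is meant.

How it is judged:
By the outcome, as a careful person would: the job done as asked, in the order asked, and still so for the second after the job is handed in, with the robot touching nothing.
It also fails if it takes over 53 s, if anything falls off the work surface, if the arm or the gripper's body presses on something with over 40 N, if the wrist force passes 120 N, or if a joint passes its speed limit or range.

## Working session

There is one attempt and no reset: what is moved stays moved. The work goes in short steps, Python scripts to look and compute and a shell command to move; the robot and the scene stay as the last step left them, time stands still between calls to the robot, and variables do not carry over. Pictures are saved under pics/ and viewed, and the job is handed in when it is done.

```bash
ls; mkdir -p pics; python3 - <<'E'
from cell import arm
import cv2
s=arm.sense(); print(s)
for n in ("scene","top","wrist"):
    im=arm.read_camera(n); cv2.imwrite(f"pics/{n}0.png",im[:,:,::-1])
    m=arm.camera_model(n); print(n,{k:(v.tolist() if hasattr(v,'tolist') else v) for k,v in m.items()})
    for th in ("hook","holster","box"):
        print(th,[(r['conf'],[round(float(v)) for v in r['rect']]) for r in arm.spot_in(n,th)])
E
```

```text
pics
{'time': 0.0, 'joint_pos': array([-1.19859559e+00,  1.24498469e-01,  1.65164946e+00,  2.73930194e-05,
        1.36749428e+00, -8.25913817e-02]), 'dq': array([ 0.00051478,  0.00103664, -0.00117702,  0.0011669 , -0.00057069,
       -0.00141455]), 'tau': array([ 1.91821535e-03, -4.17603278e+01, -3.59932315e+01,  7.75835244e-02,
        4.92921041e-02, -1.71062761e-04]), 'ee_pos': array([ 0.28529456, -0.583372  ,  0.22740582]), 'tool_rot': array([-0.15869072, -0.68880844, -0.16012755,  0.6889988 ]), 'contact_force': array([ 1.07569754, -0.27573959,  0.32085591]), 'moment': array([ 0.03277444, -0.04700562, -0.01124811]), 'width': 0.09510094503829623}
scene {'mtx': [[491.15740372599504, 0.0, 251.6580528031058], [0.0, 491.15740372599504, 186.89674601879318], [0.0, 0.0, 1.0]], 'k1': -0.08440680611874077, 'R': [[0.1609435539417004, 0.9868468362943739, 0.015182033473828217], [0.8121953228570156, -0.12368888093520032, -0.5701226344061301], [-0.5607458693328049, 0.10408833954282927, -0.8214193128953164]], 't': [-0.016349329842669496, -0.41277139428470705, 1.9318723592149833]}
hook [(0.89, [
[... 541 characters left out ...]
7]], 't': [-0.049824383666486866, 0.5743204222920744, 1.0920190714307807]}
hook [(0.76, [161, 206, 192, 249]), (0.66, [104, 209, 125, 246])]
holster [(0.72, [165, 252, 198, 285])]
box [(0.95, [268, 117, 361, 241])]
wrist {'mtx': [[285.90391867182205, 0.0, 251.36523746700348], [0.0, 285.90391867182205, 190.62776478166117], [0.0, 0.0, 1.0]], 'k1': -0.06304352528038598, 'hand_eye': [[0.000875242717213798, -0.2947167695540063, 0.9555842504425422, -0.1560884107278637], [0.9999995935682576, 5.1194337490581825e-05, -0.0009001346886204642, -0.00020496531146951824], [0.00021636428497580576, 0.9555846498991017, 0.29471669457922745, -0.0835127168282318], [0.0, 0.0, 0.0, 1.0]]}
hook []
holster []
box []
```

```bash
python3 - <<'E'
import cv2
im=cv2.imread("pics/top0.png"); cv2.imwrite("pics/top0c.png",cv2.resize(im[100:300,80:380],None,fx=2.6,fy=2.6,interpolation=cv2.INTER_CUBIC))
im=cv2.imread("pics/scene0.png"); cv2.imwrite("pics/scene0c.png",cv2.resize(im[120:290,150:410],None,fx=3,fy=3,interpolation=cv2.INTER_CUBIC))
E
```

```text
(no output)
```

View pics/top0c.png

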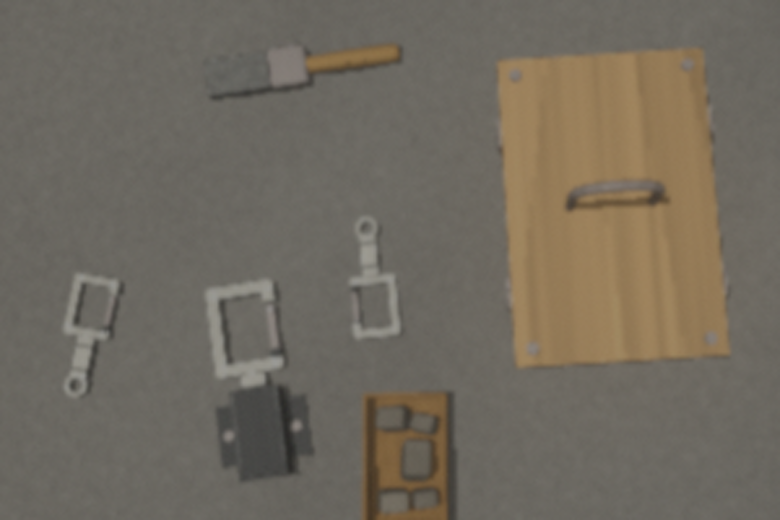

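View pics/scene0c.png

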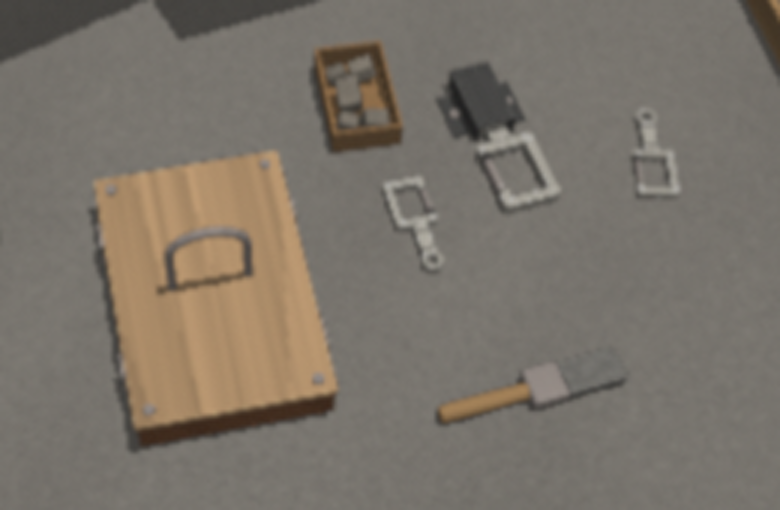

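View pics/top0.png

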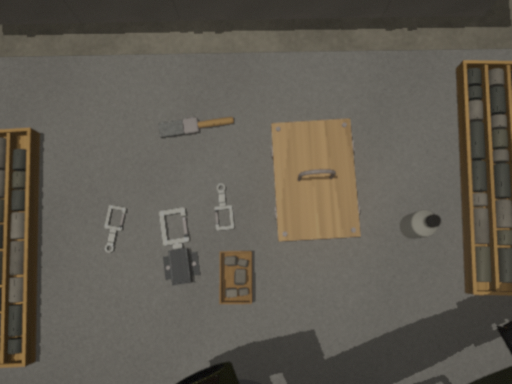

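The top view shows three hook-like things: a small one at (115,228), the large one at (174,226) with its shank in the dark holster at (180,266), and a small one at (223,207). The large one in the holster is the one meant. Its gate is on the image-right side (world −y) and its nose points up (world +x). The box bow has feet at about (301,178) and (333,175).

```bash
cat > h.py <<'E'
import numpy as np, cv2
from cell import arm
from scipy.spatial.transform import Rotation as Ro
def cam(n,s=None):
    m=arm.camera_model(n)
    if 'R' in m: return np.array(m['mtx']),m['k1'],np.array(m['R']),np.array(m['t'])
    q=s['tool_rot']; T=np.eye(4); T[:3,:3]=Ro.from_quat([q[1],q[2],q[3],q[0]]).as_matrix(); T[:3,3]=s['ee_pos']
    W=T@np.array(m['hand_eye']); R=W[:3,:3].T
    return np.array(m['mtx']),m['k1'],R,-R@W[:3,3]
def plane(c,uv,z):
    K,k,R,t=c
    p=cv2.undistortPoints(np.array(uv,float).reshape(-1,1,2),K,np.array([k,0,0,0.]))[:,0]
    d=np.c_[p,np.ones(len(p))]@R; o=-R.T@t
    return o+d*((z-o[2])/d[:,2])[:,None]
def proj(c,X):
    K,k,R,t=c
    return cv2.projectPoints(np.array(X,float).reshape(-1,1,3),cv2.Rodrigues(R)[0],t,K,np.array([k,0,0,0.]))[0][:,0]
E
python3 - <<'E'
from h import *
np.set_printoptions(precision=4,suppress=True)
for n in("top","scene"):
    arm.read_camera(n); c=cam(n)
    for th,z in(("hook",0),("hook_nose",.008),("hook_eye",.008),("holster",0),("box",0),("leg_left",.058),("leg_right",.058)):
        for r in arm.place_of(n,th)[:3]: print(n,th,round(r['conf'],2),np.round(r['uv'],1),plane(c,r['uv'],z)[0])
    # hand-read corners from crops
a=cam('top')
pts={'spine-front outer':(205,291),'gate-front outer':(270,282),'spine rear outer':(219,376),'rear gate':(281,366)}
for k,(u,v) in pts.items(): print(k,plane(a,(80+u/2.6,100+v/2.6),.016))
print(arm.sense()['time'])
E
```

```text
top hook 0.96 [179.5 227.5] [0.4936 0.1641 0.    ]
top hook 0.96 [114.8 218.1] [0.5194 0.3359 0.    ]
top hook 0.6 [223.1 215.8] [0.5235 0.0502 0.    ]
top hook_nose 0.93 [171.2 212.9] [0.5312 0.185  0.008 ]
top hook_nose 0.68 [225.4 230.2] [0.4853 0.043  0.008 ]
top hook_nose 0.65 [118.1 210.8] [0.5377 0.3251 0.008 ]
top hook_eye 0.9 [175.1 223.1] [0.5045 0.1742 0.008 ]
top hook_eye 0.69 [311.7 181.4] [ 0.6113 -0.1821  0.008 ]
top hook_eye 0.6 [117.2 219.7] [0.5144 0.3265 0.008 ]
top holster 0.93 [184.3 267.7] [0.3899 0.1494 0.    ]
top box 0.79 [311.8 179.4] [ 0.6181 -0.1831  0.    ]
top leg_left 0.84 [301.9 178.5] [ 0.6101 -0.1533  0.058 ]
top leg_right 0.95 [331.3 178.9] [ 0.6084 -0.2267  0.058 ]
scene hook 0.7 [367.3 179. ] [0.5255 0.3316 0.    ]
scene hook 0.57 [318.9 176.2] [0.489  0.1696 0.    ]
scene hook 0.57 [287.8 188.1] [0.5214 0.0543 0.    ]
scene hook_nose 0.77 [323.5 188.2] [0.5452 0.1707 0.008 ]
scene hook_nose 0.77 [279.6 182.8] [0.5014 0.0297 0.008 ]
scene hook_nose 0.68 [370.7 184. ] [0.5526 0.3336 0.008 ]
scene hook_eye 0.55 [320.2 176.8] [0.4977 0.171  0.008 ]
scene hook_eye 0.52 [371.  179.2] [0.5335 0.3406 0.008 ]
scene hook_eye 0.48 [290.  186.3] [0.5207 0.0613 0.008 ]
scene holster 0.98 [307.5 155.1] [0.3935 0.1517 0.    ]
scene holster 0.22 [219.  221.6] [ 0.6158 -0.1895  0.    ]
scene box 0.73 [219.5 220.9] [ 0.6134 -0.1876  0.    ]
scene leg_left 0.62 [137.7 200.1] [ 0.5339 -0.4351  0.058 ]
scene leg_left 0.61 [231.3 208. ] [ 0.6073 -0.1476  0.058 ]
scene leg_right 0.78 [205.4 215. ] [ 0.6206 -0.23    0.058 ]
scene leg_right 0.24 [229.7 209.4] [ 0.6117 -0.1532  0.058 ]
scene leg_right 0.18 [309.  157.4] [0.4479 0.1378 0.058 ]
spine-front outer [[0.5332 0.2155 0.016 ]]
gate-front outer [[0.5417 0.1505 0.016 ]]
spine rear outer [[0.4488 0.1991 0.016 ]]
rear gate [[0.4583 0.1379 0.016 ]]
1.4
```

```bash
python3 - <<'E'
from h import *
np.set_printoptions(precision=4,suppress=True)
q=arm.sense()['tool_rot']; print(Ro.from_quat([q[1],q[2],q[3],q[0]]).as_matrix())
E
```

```text
[[-0.      0.4393 -0.8984]
 [ 0.0001 -0.8984 -0.4393]
 [-1.     -0.0001 -0.    ]]
```

```bash
python3 -m creep '[{"travel":[10,40,0],"twist":-0.015},{"travel":[10,40,0],"twist":-0.015},{"travel":[10,40,0],"twist":-0.015},{"travel":[10,40,0],"twist":-0.015},{"travel":[10,40,0],"twist":-0.015},{"travel":[10,40,0],"twist":-0.015},{"travel":[10,40,0],"twist":-0.015},{"travel":[10,40,0],"twist":-0.015},{"travel":[10,40,0],"twist":-0.015},{"travel":[10,40,0],"twist":-0.015}]' 36 20 && python3 -m creep '[{"travel":[10,40,0],"twist":-0.015},{"travel":[10,40,0],"twist":-0.015},{"travel":[10,40,0],"twist":-0.015},{"travel":[10,40,0],"twist":-0.015},{"travel":[10,38,-10],"twist":-0.015},{"travel":[10,38,-12],"twist":-0.015},{"travel":[10,36,-17],"twist":-0.015},{"travel":[10,36,-18],"twist":-0.015},{"travel":[10,30,-25],"twist":-0.015},{"travel":[4,26,-27],"twist":-0.01}]'
python3 - <<'E'
from h import *
np.set_printoptions(precision=4,suppress=True)
s=arm.sense(); im=arm.read_camera("wrist"); cv2.imwrite("pics/w1.png",im[:,:,::-1]); c=cam("wrist",s); print(s['time'],s['ee_pos'])
for th,z in(("hook",0),("hook_nose",.008),("hook_eye",.008),("gate",.008),("holster",0)):
        for r in arm.place_of("wrist",th)[:3]: print(th,round(r['conf'],2),np.round(r['uv'],1),plane(c,r['uv'],z)[0])
for r in arm.trace("wrist","hook")[:2]:
    m=r['pixels']; print(r['conf'],r['rect'],m.sum())
E
```

```text
time: 2.23
ee_pos: [0.3855, -0.1821, 0.229]
tool_rot: [0.107, 0.699, 0.107, -0.699]
contact_force: [1.4, 0.3, -0.2]
width: 0.0372
time: 3.07
ee_pos: [0.4811, 0.1827, 0.1202]
tool_rot: [0.056, 0.706, 0.057, -0.703]
contact_force: [0.2, 0.1, 1.4]
width: 0.0359
3.0667 [0.4811 0.1827 0.1202]
hook 0.93 [388.9 168.1] [0.525  0.0507 0.    ]
hook 0.88 [105.5 133.7] [0.5141 0.3322 0.    ]
hook_nose 0.79 [383.4 201.5] [0.4921 0.0503 0.008 ]
hook_nose 0.63 [107.  101.5] [0.5452 0.3277 0.008 ]
hook_eye 0.93 [ 99.8 128.2] [0.5198 0.3339 0.008 ]
hook_eye 0.61 [392.9 174.1] [0.521  0.0492 0.008 ]Traceback (most recent call last):
  File "<stdin>", line 5, in <module>
ValueError: it knows: bottle, box, brush, holster, hook, hook_eye, hook_nose, hook_shank, leg_left, leg_right, tray
```

View pics/w1.png

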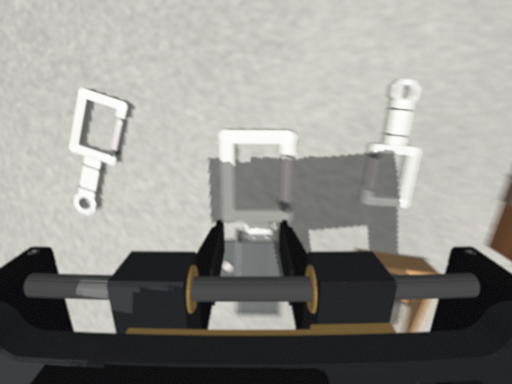

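The large hook is between the fingers' forward view: front bar from (219,130) to (297,130), spine down the left to about (217,218), gate on the right at x≈289. Small decoys are at (98,150) and (395,145).

```bash
python3 - <<'E'
import cv2
im=cv2.imread("pics/w1.png")[110:250,190:320]; cv2.imwrite("pics/w1c.png",cv2.resize(im,None,fx=4,fy=4,interpolation=cv2.INTER_CUBIC))
E
```

```text
(no output)
```

View pics/w1c.png

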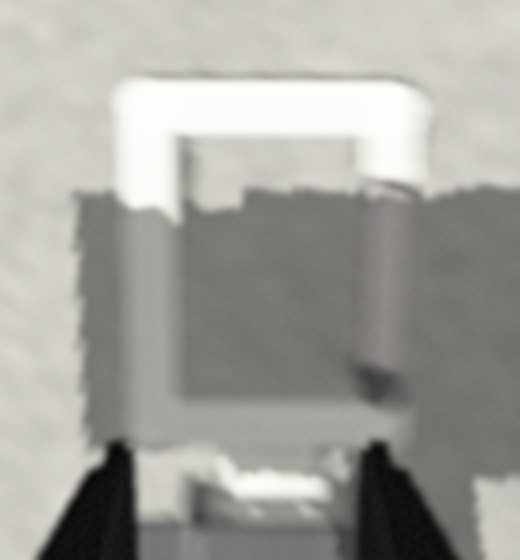

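```bash
cat >> h.py <<'E'
def fit(P,Q):
    # planar rigid: hook pts P(mm)->world Q ; returns origin xy (m), yaw, resid mm
    P=np.array(P,float)/1000;Q=np.array(Q)[:,:2]
    a=P-P.mean(0);b=Q-Q.mean(0)
    th=np.arctan2((a[:,0]*b[:,1]-a[:,1]*b[:,0]).sum(),(a*b).sum())
    R=np.array([[np.cos(th),-np.sin(th)],[np.sin(th),np.cos(th)]])
    o=Q.mean(0)-R@P.mean(0)
    return o,th,(Q-o-P@R.T)*1000
E
python3 - <<'E'
from h import *
np.set_printoptions(precision=4,suppress=True)
s=arm.sense(); c=cam("wrist",s)
px=[(115,80),(432,83),(178,136),(180,400),(357,136)]
P=[(54,36),(54,-32),(42,24),(-24,24),(42,-20)]
Q=plane(c,[(190+u/4,110+v/4) for u,v in px],.016)
o,th,r=fit(P,Q); print(o,th,r.round(1))
R=np.array([[np.cos(th),-np.sin(th)],[np.sin(th),np.cos(th)]])
print('spine grip',o+R@[.010,.030],'nose',o+R@[.048,0]); 
T=cam("wrist",s)
q=s['tool_rot'];M=Ro.from_quat([q[1],q[2],q[3],q[0]]).as_matrix(); print('tool y ang',np.arctan2(*M[1::-1,1])+np.pi/2, np.arctan2(M[1,1],M[0,1]))
print(s['ee_pos'])
E
```

```text
[0.4859 0.1741] 0.15580397130261334 [[-0.3  0.9]
 [-0.1 -1.9]
 [-0.5 -1.1]
 [ 1.7 -0.5]
 [-0.8  2.5]]
spine grip [0.4911 0.2053] nose [0.5333 0.1816]
tool y ang 0.1615837217849445 -1.409212605009952
[0.4789 0.1803 0.1189]
```

```bash
python3 -m creep '[{"travel":[4,9,-20]},{"travel":[4,8,-25]},{"travel":[4,8,-25]},{"travel":[0,0,-15]},{"travel":[0,0,-10]},{"travel":[0,0,-5]},{"travel":[0,0,0]}]' 
python3 - <<'E'
from h import *
s=arm.sense(); print(s['ee_pos'],s['contact_force'],s['time'])
im=arm.read_camera("wrist"); cv2.imwrite("pics/w2.png",im[:,:,::-1])
im=arm.read_camera("scene"); cv2.imwrite("pics/s2.png",cv2.resize(im[110:240,230:400,::-1],None,fx=4,fy=4))
print(arm.sense()['ee_pos'])
E
```

```text
[0.47887983 0.18030883 0.11887794] [0.91068992 0.14707165 0.47584607] 3.2667
[0.48036361 0.17957985 0.12112019]$[0]: bad value
```

View pics/w2.png

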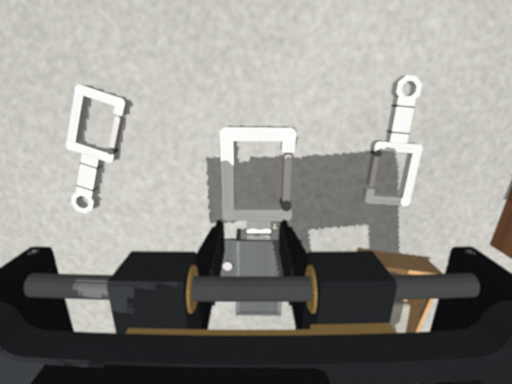

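View pics/s2.png

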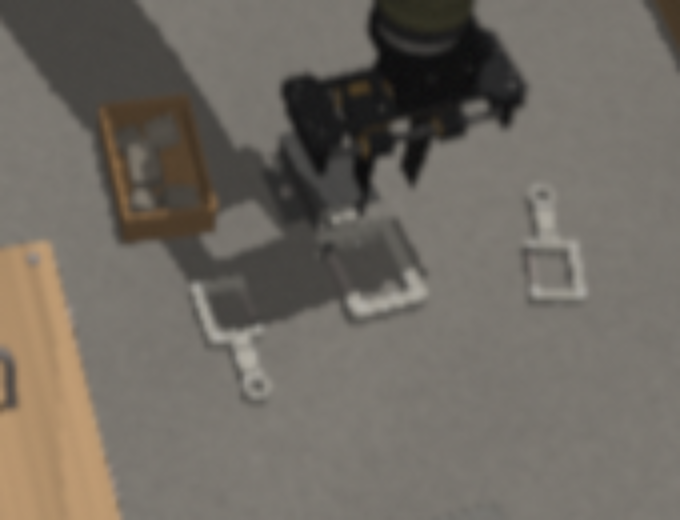

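The call was refused because a row lacked "twist", so nothing moved. The picture still shows the hook at the same pixels.

```bash
python3 -m creep '[{"travel":[4,9,-20],"twist":0},{"travel":[4,8,-25],"twist":0},{"travel":[4,8,-25],"twist":0},{"travel":[0,0,-16],"twist":0},{"travel":[0,0,-10],"twist":0},{"travel":[0,0,-6],"twist":0},{"travel":[0,0,0],"twist":0}]' 
python3 - <<'E'
from h import *
s=arm.sense(); print(s['ee_pos'],s['contact_force'],s['time'])
im=arm.read_camera("wrist"); cv2.imwrite("pics/w3.png",im[:,:,::-1])
im=arm.read_camera("scene"); cv2.imwrite("pics/s3.png",cv2.resize(im[110:240,230:400,::-1],None,fx=4,fy=4))
E
```

```text
time: 3.95
ee_pos: [0.4916, 0.2042, 0.0177]
tool_rot: [-0.056, -0.705, -0.056, 0.705]
contact_force: [0.1, 0.2, -0.1]
width: 0.0363
[0.49160618 0.20422813 0.01773377] [ 0.10069543  0.16917781 -0.0798257 ] 3.95
```

View pics/w3.png

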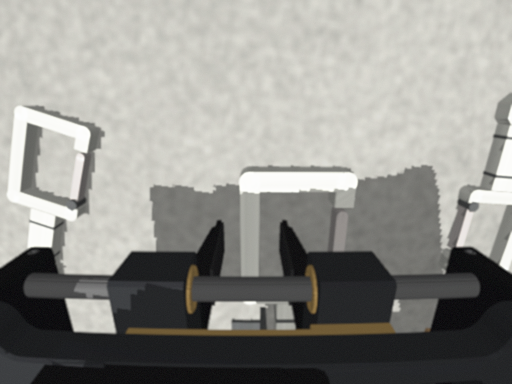

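View pics/s3.png

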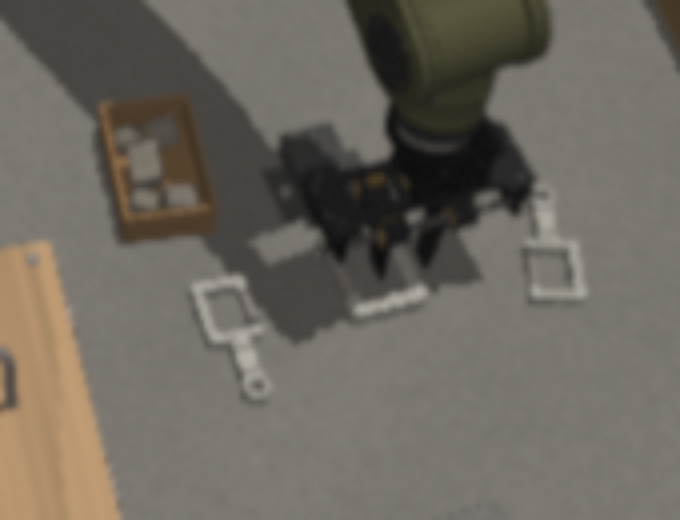

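The spine bar (x≈250) lies midway between the fingers at 218 and 285, so I can close.

```bash
python3 -m creep '[{"travel":[0,0,0],"twist":0},{"travel":[0,0,0],"twist":0},{"travel":[0,0,0],"twist":0},{"travel":[0,0,0],"twist":0},{"travel":[0,0,0],"twist":0}]' 5 25 && python3 -m creep '[{"travel":[6,1,0.5],"twist":0},{"travel":[10,1.6,0],"twist":0},{"travel":[13,2,0],"twist":0},{"travel":[13,2,0],"twist":0},{"travel":[13,2,0],"twist":0},{"travel":[13,2,0],"twist":0},{"travel":[13,2,0],"twist":0},{"travel":[13,2,0],"twist":0}]'
```

```text
time: 4.47
ee_pos: [0.4918, 0.2053, 0.0182]
tool_rot: [0.056, 0.705, 0.056, -0.705]
contact_force: [-0.1, 0.7, 2.3]
width: 0.0115
time: 5.13
ee_pos: [0.586, 0.2198, 0.0182]
tool_rot: [-0.056, -0.704, -0.056, 0.705]
contact_force: [-3.7, -1.5, 3.9]
width: 0.0117
```

```bash
python3 -m creep '[{"travel":[13,2,0],"twist":0},{"travel":[9,1.5,0],"twist":0},{"travel":[5,1,0],"twist":0},{"travel":[0,0,0],"twist":0},{"travel":[0,0,0],"twist":0}]'
python3 - <<'E'
from h import *
im=arm.read_camera("scene"); cv2.imwrite("pics/s4.png",cv2.resize(im[110:260,230:400,::-1],None,fx=4,fy=4))
E
```

```text
time: 5.55
ee_pos: [0.6133, 0.2243, 0.0182]
tool_rot: [0.056, 0.706, 0.057, -0.704]
contact_force: [1.3, -0.5, 0.7]
width: 0.0118
```

View pics/s4.png

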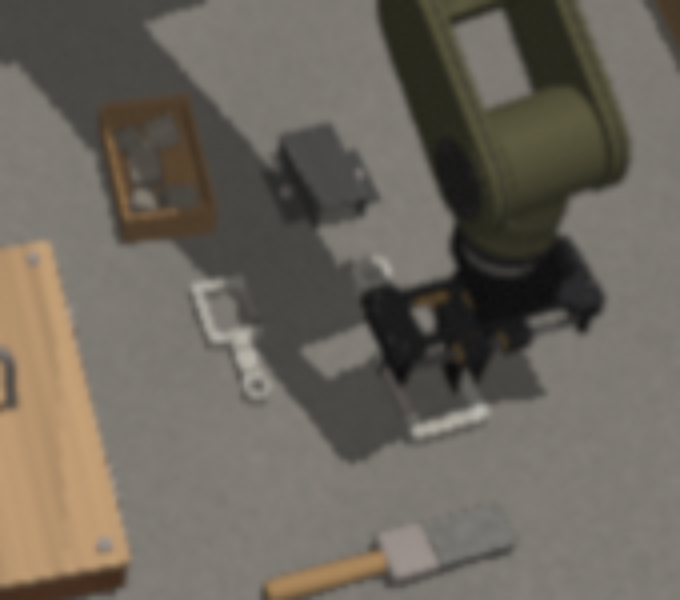

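The hook is out: its eye at (370,268) is well clear of the sleeve mouth at (345,218). Next I release, rise and look.

```bash
python3 -m creep '[{"travel":[0,0,-0.5],"twist":0},{"travel":[0,0,0],"twist":0},{"travel":[0,0,0],"twist":0},{"travel":[0,0,0],"twist":0},{"travel":[0,0,10],"twist":0},{"travel":[0,0,25],"twist":0},{"travel":[-15,-10,35],"twist":0},{"travel":[-25,-14,20],"twist":0},{"travel":[-25,-14,10],"twist":0},{"travel":[-25,-4,0],"twist":0}]' 36 && python3 -m creep '[{"travel":[-30,0,0],"twist":0},{"travel":[-20,0,0],"twist":0},{"travel":[0,0,0],"twist":0},{"travel":[0,0,0],"twist":0}]' 44
python3 - <<'E'
from h import *
np.set_printoptions(precision=4,suppress=True)
s=arm.sense(); im=arm.read_camera("wrist"); cv2.imwrite("pics/w5.png",im[:,:,::-1]); c=cam("wrist",s); print(s['time'],s['ee_pos'])
for th,z in(("hook",0),("hook_nose",.008),("hook_eye",.008),("hook_shank",.008)):
        for r in arm.place_of("wrist",th)[:3]: print(th,round(r['conf'],2),np.round(r['uv'],1),plane(c,r['uv'],z)[0])
print(arm.sense()['ee_pos'])
E
```

```text
time: 6.43
ee_pos: [0.524, 0.1815, 0.1223]
tool_rot: [0.056, 0.707, 0.056, -0.702]
contact_force: [1.4, -0.4, -0.1]
width: 0.0363
time: 6.77
ee_pos: [0.4721, 0.1823, 0.1185]
tool_rot: [0.057, 0.705, 0.057, -0.704]
contact_force: [0.0, 0.2, 1.2]
width: 0.0439
6.7667 [0.4721 0.1823 0.1185]
hook 0.68 [100.8 123.5] [0.5143 0.3356 0.    ]
hook 0.56 [389.4 160.2] [0.5238 0.0529 0.    ]
hook_nose 0.79 [387.2 191.1] [0.4944 0.05   0.008 ]
hook_nose 0.73 [107.3  88.3] [0.5478 0.3263 0.008 ]
hook_eye 0.82 [ 96.4 115.1] [0.5226 0.3358 0.008 ]
hook_eye 0.57 [394.5 168.3] [0.5179 0.0497 0.008 ]
hook_shank 0.77 [ 91. 170.] [0.4692 0.3406 0.008 ]
hook_shank 0.71 [402.9 115.1] [0.5676 0.0566 0.008 ]
hook_shank 0.67 [261.3 119.6] [0.5416 0.1848 0.008 ]
[0.4735 0.1822 0.118 ]
```

View pics/w5.png

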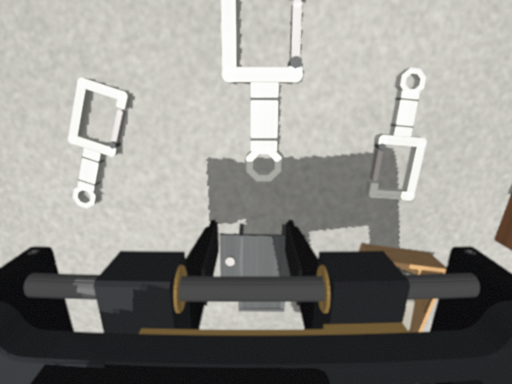

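The hook lies free: shank at columns 251–278, rows 82–150, eye at (263,165). Decoys are unmoved. Now I'll measure the pose.

```bash
python3 - <<'E'
import cv2
im=cv2.imread("pics/w5.png")[0:190,200:320]; cv2.imwrite("pics/w5c.png",cv2.resize(im,None,fx=4,fy=4,interpolation=cv2.INTER_CUBIC)[:600] if 0 else cv2.resize(im,None,fx=3,fy=3,interpolation=cv2.INTER_CUBIC))
E
```

```text
(no output)
```

View pics/w5c.png

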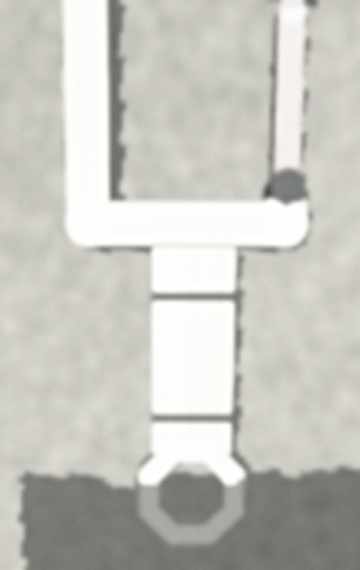

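```bash
python3 - <<'E'
from h import *
np.set_printoptions(precision=4,suppress=True)
s=dict(arm.sense()); s['ee_pos']=np.array([.4728,.1822,.1183]); c=cam("wrist",s)
px=[(152,246),(237,246),(190,545),(109,200),(67,246),(288,186)]
P=[(-36,12),(-36,-12),(-124,0),(-24,24),(-36,36),(-20,-26)]
Q=plane(c,[(200+u/3,v/3) for u,v in px],.016)
o,th,r=fit(P,Q); print(o,th,r.round(1))
R=np.array([[np.cos(th),-np.sin(th)],[np.sin(th),np.cos(th)]])
print('shank',o+R@[-.066,0],'delta',(o+R@[-.066,0]-s['ee_pos'][:2])*1000)
# expected from draw
print('expected', .6133-.0704,.2243-.0414)
print(plane(c,[(230,262)],.028))
E
```

```text
[0.6097 0.193 ] 0.1574107101722558 [[-0.1 -0. ]
 [ 0.  -0.2]
 [-0.3 -0. ]
 [ 0.2  0.1]
 [-0.1  0.2]
 [ 0.2 -0.1]]
shank [0.5445 0.1826] delta [71.6976  0.4202]
expected 0.5428999999999999 0.1829
[[0.4044 0.1928 0.028 ]]
```

```bash
python3 -m creep '[{"travel":[30,0,0],"twist":0},{"travel":[30,0.5,-15],"twist":0},{"travel":[11.5,0,-30],"twist":0},{"travel":[0,0,-30],"twist":0},{"travel":[0,0,-16],"twist":0},{"travel":[0,0,-10],"twist":0},{"travel":[0,0,0],"twist":0}]' 44 25 && python3 -m creep '[{"travel":[0,0,0],"twist":0},{"travel":[0,0,0],"twist":0},{"travel":[0,0,0],"twist":0},{"travel":[0,0,0],"twist":0},{"travel":[0,0,0],"twist":0}]' 10 40
python3 - <<'E'
from h import *
np.set_printoptions(precision=4,suppress=True)
s=arm.sense(); im=arm.read_camera("wrist"); cv2.imwrite("pics/w6.png",im[:,:,::-1]);print(s['time'],s['ee_pos'],s['width'])
im=arm.read_camera("scene"); cv2.imwrite("pics/s6.png",cv2.resize(im[110:260,170:400,::-1],None,fx=3,fy=3))
E
```

```text
time: 7.6
ee_pos: [0.5439, 0.1824, 0.0157]
tool_rot: [-0.057, -0.704, -0.056, 0.706]
contact_force: [-0.2, 0.4, 0.2]
width: 0.0439
time: 8.02
ee_pos: [0.5445, 0.1828, 0.0172]
tool_rot: [0.056, 0.705, 0.057, -0.704]
contact_force: [0.4, 0.6, 0.6]
width: 0.0237
8.0167 [0.5445 0.1828 0.0172] 0.023747327951796626
```

View pics/w6.png

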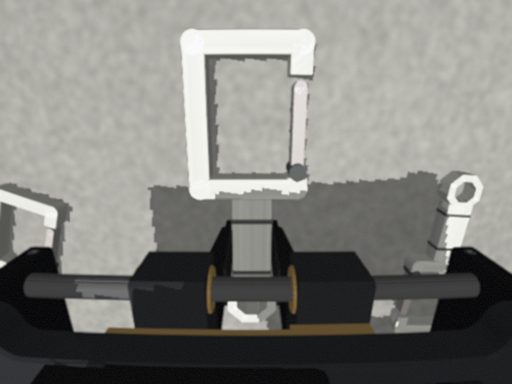

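View pics/s6.png

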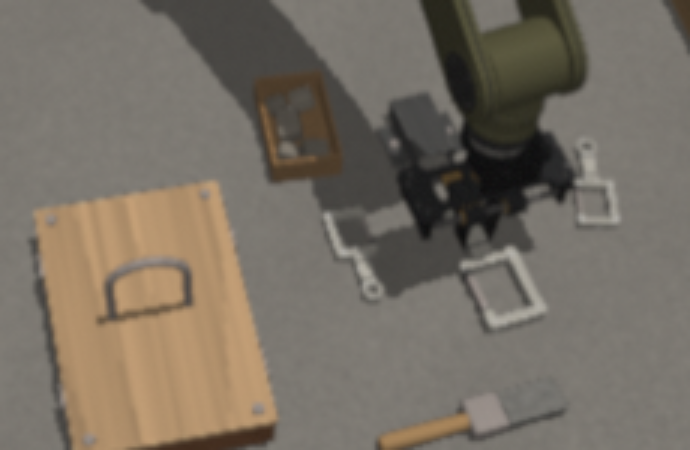

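Held by the shank (width 23.7 mm), with the gate shut at (299,130). Before carrying, I need the box yaw and leg positions from the top picture.

```bash
python3 - <<'E'
from h import *
np.set_printoptions(precision=4,suppress=True)
a=cam('top')
px=[(498,62),(704,48),(729,355),(518,367)]
P=[(152,102),(152,-102),(-152,-102),(-152,102)]
Q=plane(a,[(80+u/2.6,100+v/2.6) for u,v in px],.05); print(Q)
o,th,r=fit(P,Q);print(o,th,r.round(1))
c,s=np.cos(th),np.sin(th)
for y in(.04,-.04): print(o+np.array([-s*y,c*y]))
b=cam('scene')
px=[(136,437),(335,392),(277,152),(94,180)]  # scene crop x3, off(150,120)
P=[(152,-102),(152,102),(-152,102),(-152,-102)]
Q=plane(b,[(150+u/3,120+v/3) for u,v in px],.05)
o,th,r=fit(P,Q);print(o,th,r.round(1))
c,s=np.cos(th),np.sin(th)
for y in(.04,-.04): print(o+np.array([-s*y,c*y]))
E
```

```text
[[ 0.7552 -0.0784  0.05  ]
 [ 0.7671 -0.2819  0.05  ]
 [ 0.4647 -0.2954  0.05  ]
 [ 0.4546 -0.0951  0.05  ]]
[ 0.6104 -0.1877] 0.05144273122107653 [[-1.8 -0.4]
 [-0.3 -0.2]
 [ 0.9  2. ]
 [ 1.2 -1.5]]
[ 0.6084 -0.1478]
[ 0.6125 -0.2277]
[ 0.6204 -0.1851] 0.051180185513306234 [[ 5.5  1.4]
 [-2.9 -3.3]
 [ 0.1  0.1]
 [-2.8  1.8]]
[ 0.6183 -0.1452]
[ 0.6224 -0.2251]
```

```bash
python3 -m creep '[{"travel":[0,0,15],"twist":0},{"travel":[0,0,25],"twist":0},{"travel":[0,0,25],"twist":0},{"travel":[0,-10,20],"twist":0},{"travel":[-2,-20,5],"twist":-0.01},{"travel":[-4,-30,0],"twist":-0.02},{"travel":[-4,-32,0],"twist":-0.02},{"travel":[-4,-32,0],"twist":-0.02},{"travel":[-4,-32,0],"twist":-0.02},{"travel":[-4,-32,0],"twist":-0.016}]' && python3 -m creep '[{"travel":[-3,-30,0],"twist":0},{"travel":[0,-25,0],"twist":0},{"travel":[0,-12,0],"twist":0},{"travel":[0,-5,0],"twist":0},{"travel":[0,0,0],"twist":0},{"travel":[0,0,0],"twist":0}]'
python3 - <<'E'
from h import *
np.set_printoptions(precision=4,suppress=True)
s=arm.sense(); im=arm.read_camera("wrist"); cv2.imwrite("pics/w7.png",im[:,:,::-1]);print(s['time'],s['ee_pos'],s['width'])
c=cam("wrist",s)
for th,z in(("leg_left",.058),("leg_right",.058),("hook_eye",s['ee_pos'][2]-.009),("hook_nose",s['ee_pos'][2]-.009)):
        for r in arm.place_of("wrist",th)[:3]: print(th,round(r['conf'],2),np.round(r['uv'],1),plane(c,r['uv'],z)[0])
E
```

```text
time: 8.95
ee_pos: [0.5207, -0.0065, 0.106]
tool_rot: [-0.019, -0.706, -0.019, 0.707]
contact_force: [0.8, -0.2, -2.4]
width: 0.0236
time: 9.45
ee_pos: [0.5188, -0.0766, 0.1063]
tool_rot: [-0.019, -0.707, -0.019, 0.707]
contact_force: [0.6, -0.4, -2.4]
width: 0.0231
9.45 [ 0.5188 -0.0766  0.1063] 0.023093013970903666
leg_left 0.67 [359.8  96.8] [ 0.6107 -0.1461  0.058 ]
leg_right 0.74 [466.3 101.7] [ 0.6135 -0.2242  0.058 ]
leg_right 0.44 [250.5  44.1] [ 0.6394 -0.0691  0.058 ]
hook_eye 0.61 [122.6 186.9] [0.5493 0.0041 0.0973]
hook_nose 0.95 [125.8 216.1] [0.5301 0.0036 0.0973]
hook_nose 0.78 [250.7  46.3] [ 0.6312 -0.0699  0.0973]
```

View pics/w7.png

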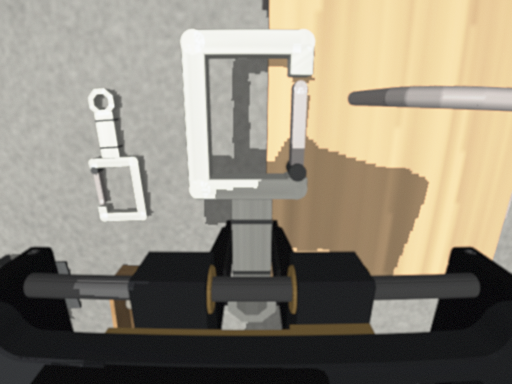

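The carried hook sits at the same pixels in the hand as before, so there is no slip. The left leg's foot is at about (354,97) and the bow runs level in the picture, square to the hook. I'll lower to just above the lid and re-measure.

```bash
python3 -m creep '[{"travel":[0,0,-12],"twist":0},{"travel":[0,0,-12],"twist":0},{"travel":[0,0,-8],"twist":0},{"travel":[0,0,-4],"twist":0},{"travel":[0,0,0],"twist":0},{"travel":[0,0,0],"twist":0}]'
python3 - <<'E'
from h import *
np.set_printoptions(precision=4,suppress=True)
s=arm.sense(); im=arm.read_camera("wrist"); cv2.imwrite("pics/w8.png",im[:,:,::-1]);print(s['time'],s['ee_pos'],s['width'],s['contact_force'])
cv2.imwrite("pics/w8c.png",cv2.resize(im[20:200,170:400,::-1],None,fx=3.3,fy=3.3,interpolation=cv2.INTER_CUBIC))
c=cam("wrist",s)
for th,z in(("leg_left",.058),("leg_right",.058)):
        for r in arm.place_of("wrist",th)[:3]: print(th,round(r['conf'],2),np.round(r['uv'],1),plane(c,r['uv'],z)[0])
q=s['tool_rot'];M=Ro.from_quat([q[1],q[2],q[3],q[0]]).as_matrix();print('yaw',np.arctan2(M[1,1],M[0,1])+np.pi/2)
E
```

```text
time: 10.2
ee_pos: [0.5187, -0.0773, 0.07]
tool_rot: [-0.019, -0.706, -0.019, 0.707]
contact_force: [0.5, -0.7, -2.1]
width: 0.0238
10.2 [ 0.5187 -0.0773  0.07  ] 0.023788847022930496 [ 0.4809 -0.656  -2.1245]
leg_left 0.7 [380.   97.3] [ 0.6096 -0.1454  0.058 ]
leg_left 0.68 [399.3 100.9] [ 0.6084 -0.157   0.058 ]
leg_right 0.57 [506.5 100.9] [ 0.6141 -0.2239  0.058 ]
yaw 0.0537260740955956
```

View pics/w8c.png

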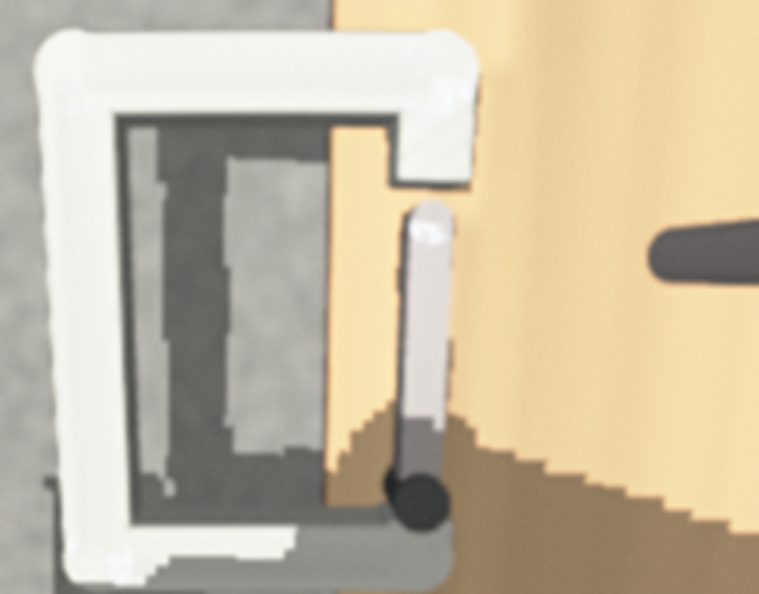

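```bash
cat > m.py <<'E'
from h import *
np.set_printoptions(precision=4,suppress=True)
s=arm.sense(); c=cam("wrist",s); zt=.070-.0172+.016
g=lambda u,v:(170+u/3.3,20+v/3.3)
px=[g(430,183),g(420,502),g(115,113),g(130,523),g(400,115)]
P=[(32,-26),(-20,-26),(42,24),(-24,24),(42,-20)]
o,th,r=fit(P,plane(c,px,zt));print(o,th,r.round(1), 'hook in tool', o-s['ee_pos'][:2])
for z in(.05,.054,.058):
    L=plane(c,[g(665,255)],z)[0]
    R=np.array([[np.cos(th),-np.sin(th)],[np.sin(th),np.cos(th)]]); print(z,L,'leg in hook',(L[:2]-o)@R*1000)
E
python3 m.py
```

```text
[ 0.5849 -0.0737] 0.0503343073010234 [[-0.1  0.5]
 [ 0.  -0.2]
 [ 0.1  0. ]
 [ 0.1  0. ]
 [-0.1 -0.3]] hook in tool [0.0655 0.0038]
0.05 [ 0.6105 -0.1445  0.05  ] leg in hook [ 21.9365 -71.9861]
0.054 [ 0.6103 -0.1429  0.054 ] leg in hook [ 21.8408 -70.3631]
0.058 [ 0.6101 -0.1413  0.058 ] leg in hook [ 21.7452 -68.7401]
```

```bash
python3 -m creep '[{"travel":[1.5,-5,-0.5],"twist":0},{"travel":[1,-7,-0.5],"twist":0},{"travel":[0.5,-7,-0.5],"twist":0},{"travel":[0.3,-5,0],"twist":0},{"travel":[0.2,-3,0],"twist":0},{"travel":[0,0,0],"twist":0},{"travel":[0,0,0],"twist":0}]'
python3 - <<'E'
from h import *
np.set_printoptions(precision=4,suppress=True)
s=arm.sense(); im=arm.read_camera("wrist"); cv2.imwrite("pics/w9.png",im[:,:,::-1]);print(s['time'],s['ee_pos'],s['width'],s['contact_force'])
cv2.imwrite("pics/w9c.png",cv2.resize(im[20:200,170:400,::-1],None,fx=3.3,fy=3.3,interpolation=cv2.INTER_CUBIC))
E
```

```text
time: 10.93
ee_pos: [0.5225, -0.1046, 0.0691]
tool_rot: [-0.019, -0.707, -0.019, 0.707]
contact_force: [-0.9, 0.6, -3.3]
width: 0.0236
10.9333 [ 0.5225 -0.1046  0.0691] 0.023622741055453932 [-0.8992  0.578  -3.3373]
```

View pics/w9c.png

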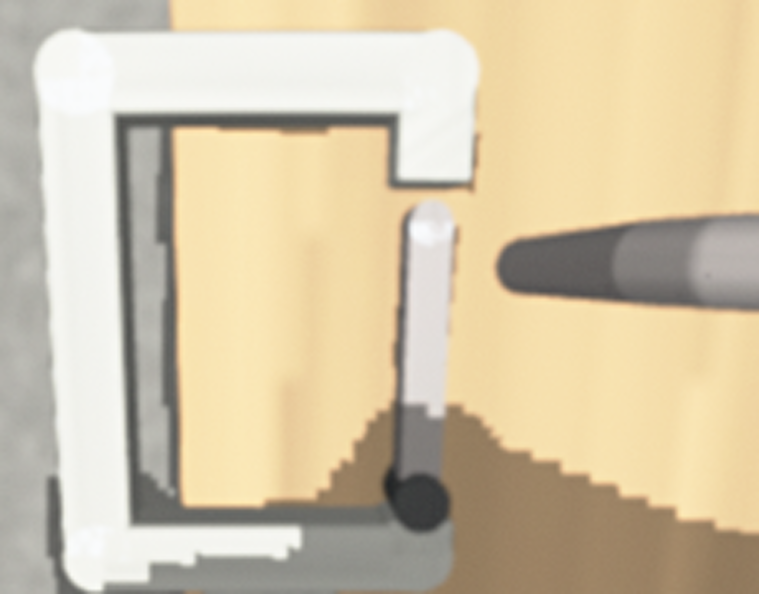

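```bash
sed -i 's/g(665,255)/g(517,266)/; s/\.070-/.0683-/' m.py; python3 m.py
```

```text
[ 0.5879 -0.1006] 0.050067585182243086 [[-0.2  0.6]
 [ 0.1 -0.2]
 [ 0.  -0.1]
 [ 0.2 -0.1]
 [-0.2 -0.3]] hook in tool [0.0655 0.0038]
0.05 [ 0.6096 -0.144   0.05  ] leg in hook [ 19.5005 -44.3817]
0.054 [ 0.6095 -0.143   0.054 ] leg in hook [ 19.4632 -43.3711]
0.058 [ 0.6094 -0.142   0.058 ] leg in hook [ 19.4259 -42.3605]
```

Leg is at hook x ≈ 19.5 and y ≈ −44, so it lines up with the gate tip. Pushing straight along hook −y.

```bash
python3 -m creep '[{"travel":[0.3,-6,0],"twist":0},{"travel":[0.3,-6,0],"twist":0},{"travel":[0.3,-6,0],"twist":0},{"travel":[0.3,-6,0],"twist":0},{"travel":[0.3,-6,0],"twist":0},{"travel":[0,0,0],"twist":0}]'
python3 - <<'E'
from h import *
np.set_printoptions(precision=4,suppress=True)
s=arm.sense(); im=arm.read_camera("wrist");print(s['time'],s['ee_pos'],s['width'],s['contact_force'])
cv2.imwrite("pics/w10c.png",cv2.resize(im[20:200,170:400,::-1],None,fx=3.3,fy=3.3,interpolation=cv2.INTER_CUBIC))
E
```

```text
time: 11.48
ee_pos: [0.5239, -0.1355, 0.0692]
tool_rot: [-0.019, -0.707, -0.019, 0.707]
contact_force: [-0.9, -0.2, -1.6]
width: 0.0235
11.4833 [ 0.5239 -0.1355  0.0692] 0.02350277230317694 [-0.8824 -0.2085 -1.6017]
```

View pics/w10c.png

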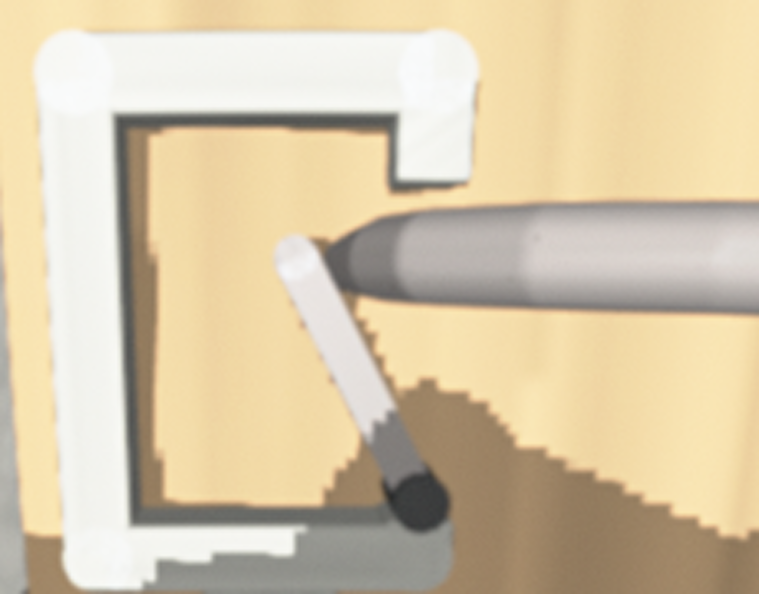

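The gate is swinging inwards, with its tip at (296,255) on the leg. Continuing.

```bash
python3 -m creep '[{"travel":[0.3,-6,0],"twist":0},{"travel":[0.3,-6,0],"twist":0},{"travel":[0.3,-6,0],"twist":0},{"travel":[0.2,-4,0],"twist":0},{"travel":[0.2,-4,0],"twist":0},{"travel":[0.1,-2,0],"twist":0},{"travel":[0,0,0],"twist":0},{"travel":[0,0,0],"twist":0}]'
python3 - <<'E'
from h import *
np.set_printoptions(precision=4,suppress=True)
s=arm.sense(); im=arm.read_camera("wrist");print(s['time'],s['ee_pos'],s['width'],s['contact_force'])
cv2.imwrite("pics/w11c.png",cv2.resize(im[20:200,170:400,::-1],None,fx=3.3,fy=3.3,interpolation=cv2.INTER_CUBIC))
E
```

```text
time: 12.2
ee_pos: [0.5256, -0.1626, 0.0693]
tool_rot: [0.019, 0.707, 0.019, -0.707]
contact_force: [-0.1, -0.0, -2.3]
width: 0.0239
12.2 [ 0.5256 -0.1626  0.0693] 0.023875584758546002 [-0.1395 -0.0386 -2.301 ]
```

View pics/w11c.png

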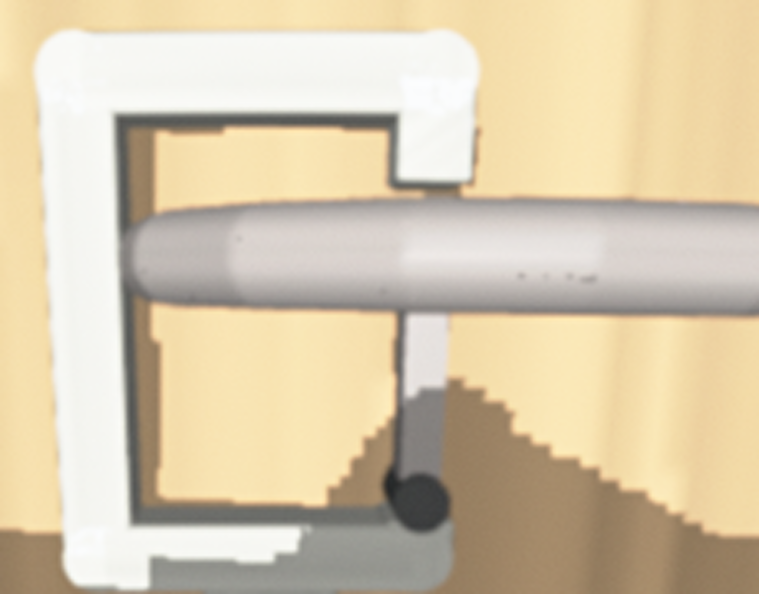

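The gate is straight again from the hinge (420,500) upward and the leg is inside against the spine, so it has flicked shut. Lowering to the lid in small steps.

```bash
python3 -m creep '[{"travel":[-0.1,2,-0.6],"twist":0},{"travel":[0,0,-0.6],"twist":0},{"travel":[0,0,0],"twist":0},{"travel":[0,0,0],"twist":0}]'; python3 -m creep '[{"travel":[0,0,-0.6],"twist":0},{"travel":[0,0,-0.4],"twist":0},{"travel":[0,0,0],"twist":0},{"travel":[0,0,0],"twist":0}]'
```

```text
time: 12.58
ee_pos: [0.5252, -0.1601, 0.0678]
tool_rot: [-0.019, -0.707, -0.019, 0.707]
contact_force: [-0.4, -0.5, -1.5]
width: 0.0236
time: 12.92
ee_pos: [0.5254, -0.1603, 0.0672]
tool_rot: [0.019, 0.707, 0.019, -0.707]
contact_force: [0.3, 0.9, 0.3]
width: 0.0237
```

Vertical force went from −2.3 to about 0, so the lid carries the hook. Release and retreat straight up.

```bash
python3 -m creep '[{"travel":[0,0,0],"twist":0},{"travel":[0,0,0],"twist":0},{"travel":[0,0,0],"twist":0},{"travel":[0,0,0],"twist":0},{"travel":[0,0,5],"twist":0},{"travel":[0,0,15],"twist":0},{"travel":[0,0,25],"twist":0},{"travel":[0,0,30],"twist":0},{"travel":[-15,0,30],"twist":0},{"travel":[-20,0,20],"twist":0}]' 44 && python3 -m creep '[{"travel":[-15,0,0],"twist":0},{"travel":[0,0,0],"twist":0},{"travel":[0,0,0],"twist":0}]'
python3 - <<'E'
from h import *
s=arm.sense(); im=arm.read_camera("wrist"); cv2.imwrite("pics/w12.png",im[:,:,::-1])
im=arm.read_camera("scene"); cv2.imwrite("pics/s12.png",cv2.resize(im[100:290,140:410,::-1],None,fx=2.9,fy=2.9,interpolation=cv2.INTER_CUBIC))
im=arm.read_camera("top"); cv2.imwrite("pics/t12.png",im[:,:,::-1])
E
```

```text
time: 13.75
ee_pos: [0.4918, -0.1608, 0.1959]
tool_rot: [0.02, 0.708, 0.019, -0.705]
contact_force: [0.0, -0.9, -0.1]
width: 0.0441
time: 14.0
ee_pos: [0.4752, -0.1604, 0.1924]
tool_rot: [0.019, 0.707, 0.019, -0.706]
contact_force: [0.3, 0.5, -0.4]
width: 0.0441
```

View pics/w12.png

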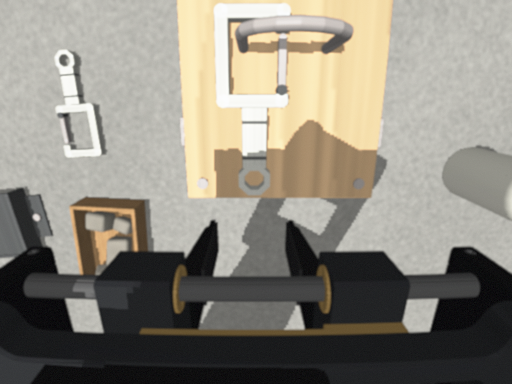

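View pics/s12.png

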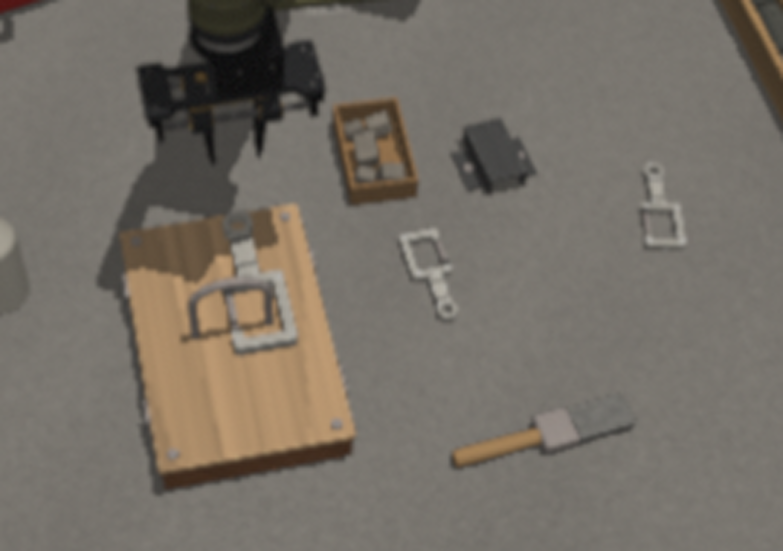

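View pics/t12.png

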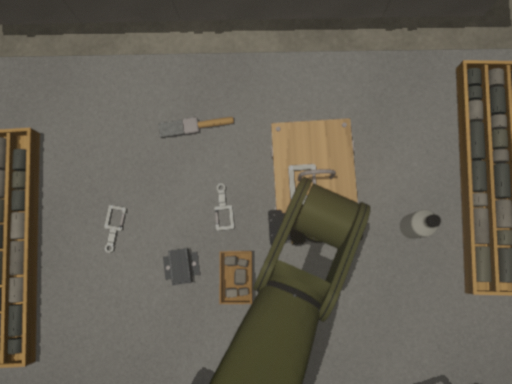

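The hook lies flat on the lid with the left leg (foot at about (242,47) in the wrist view) inside it. The gate is shut at (283,60), running straight from hinge to nose tip. Brush, bottle, tray and decoys are where they were, and the gripper is clear.

```bash
python3 -c "
from cell import arm
print(arm.finish_job())"
```

```text
the job is handed in; nothing more can be done
None
```

The hook is clipped onto the box's left bow leg (the +y one), lying flat on the lid with the gate shut, and the job is handed in at about 14 s of the 53 s allowed.

I drew the hook out of the holster by its spine bar rather than the nose. I laid it on the bench about 40 mm clear of the mouth, by the commanded 122 mm draw, and let go. I then took it again at the shank point and pushed the gate tip onto the leg at about hook x 19.5 mm. It flicked shut with the leg against the spine, and I eased back 2 mm before setting the hook down.

**Last checks:**
- The last wrist and scene pictures show the leg inside the closed hook and the gripper clear.
- The brush, bottle and tray sit at the same top-view pixels as at the start.
- No force reading went above about 5 N.

**What failed or disagreed:**
- One move call was refused because its rows had no "twist" value, so nothing moved.
- The networks mostly did not find the real hook in the wrist view, so I read its pose from the picture edges instead.
- Scene and top cameras put the box's centre about 10 mm apart, so I lined up on the leg with the wrist camera.

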